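# Bring the grease canister to the front of the bench carousel and hold it

### The job

First swing the carousel stand's hinged steadying leg out, away from the turntable, until it snaps home at the end of its swing. Then take the tall canister by its cap and turn the carousel until the canister stands squarely in line with the pointer on the front of the stand, and hold it still there: the turntable has a return spring, so finish while still holding the cap. Leave the leg out and do not disturb the loose things lying about the bench.

Things in the scene. Friction and masses are not known exactly. Their poses are not given: they have to be found in the camera images.
- stand: Heavy steel carousel stand, fixed to the bench: round dark foot 236 mm across and 16 mm high. Origin at the middle of its underside, on the turntable's axis; x points to the stand's back, so the front (with the pointer) is at -x; y towards the side with the leg; z up.
- axis (a point): Point on the turntable's upright axis, 45 mm above the bench (about the disc's top, which is 46 mm above the bench). The aluminium disc is 224 mm across and carries five containers evenly spaced, all seated in it, with their centres 78 mm from the axis: four short tins (tops under 110 mm above the bench) and the tall canister; a 24 mm post at the middle rises to 116 mm.
- pointer (a point): Tip of the aluminium wedge that sticks out of the front of the foot, 160 mm from the axis, 14 mm above the bench. The canister faces front when its centre lies on the line from the axis to this tip.
- turntable (a joint): Turn of the turntable, rad, anticlockwise seen from above; 0 when the tall canister is exactly in line with the pointer, positive at the start (0.85 to 2.15), so it is brought to the front by turning clockwise seen from above. Stops at -0.4 and 2.6. A return spring (0.12 N m/rad, at rest at 1.5) and friction (0.09 N m): it stays where it starts, but takes up to about 4 N at the cap to bring it to the front and swings back to about 0.75 if let go there.
- canister: The tall steel canister, the only tall one on the carousel; it cannot be lifted out but spins with slight friction about its own upright axis in its seat: 54 mm across, with a sloping shoulder and a dark round cap on top. Origin at the middle of its underside, 46 mm above the bench, 78 mm from the axis; z up.
- cap (a point): Centre of the grip on the canister's round cap, 158 mm above the bench. The cap is 32 mm in diameter and upright, from 130 to 175 mm above the bench; as the canister spins in its seat, the grip may keep its yaw while the carousel turns.
- leg (a joint): Swing of the steadying leg, rad, anticlockwise seen from above: 0 folded alongside the foot (leg along the stand's +x), 1.3 fully out against its stop. Starts at 0.05 to 0.5 and stays where it is left up to about 0.8; then a sprung ball detent resists until about 1.1, beyond which it snaps out to 1.3 and stays seated there. Takes less than 3 N at the peg.
- leg_hinge (a point): Point on the leg's upright hinge axis, at the front corner of the stand on the +y side, 25 mm above the bench.
- leg_grip (a point): Point to grip on the upright round peg at the leg's outer end, 150 mm from the hinge axis and 82 mm above the bench. The steel peg is 16 mm in diameter and stands from 30 to 108 mm above the bench; the leg below it is a flat bar 18 mm wide, its top 30 mm above the bench.
- bearing: Loose bystander: steel bearing ring, 68 mm across, 18 mm high, near the front of the stand. Origin under its centre.
- collar: Loose bystander: dark steel shaft collar, 38 mm across, 14 mm high, near the front of the stand. Origin under its centre.
- paste_tin: Loose bystander: steel tin, 72 mm across, 60 mm high, behind the leg. Origin under its centre.
- grease_gun: Loose bystander: grease gun lying along its x, about 370 mm long and 55 mm high. Origin under its barrel's middle.
- wrench: Loose bystander: wrench 220 mm long, lying along its x. Origin under its middle.
- hammer: Loose bystander: hammer lying along its x. Origin under its middle.

How it is judged:
By the outcome, as a careful person would: the job done as asked, in the order asked, and still so for the second after the job is handed in, while the arm keeps its last pose, push and grip.
It also fails if it takes over 61 s, if anything falls off the work surface, if the arm or the gripper's body presses on something with over 40 N, if the wrist force passes 120 N, or if a joint passes its speed limit or range.

### The arm

A 7-joint arm with a two-finger parallel gripper is mounted at the origin on the work surface. World frame = base frame: x ahead of the robot, y to its left, z up, the work surface at z = 0. Lengths are in m, angles in rad, forces in N, time in s.
With the tool pointing down it reaches from about 0.375 to 0.925 m from the base axis. Payload 3.1 kg.
Tool frame: the origin (TCP) lies midway between the tips of the shut fingers; the grasp point (between the pads) lies 19 mm behind it; z points along the fingers, y is the line along which they close (so a half turn about z gives the same grasp; the last joint's range is limited). The gripper opens to 85 mm and grips with 20 to 120 N. Pads are 22 mm wide; open, the fingers measure 114 mm over their backs; the gripper's body (76 mm by 85 mm) begins 54 mm behind the grasp point. The pads swing forward as they close: fully open they stand 13 mm farther back than shut.
Start: joints at [1.113, 0.383, 0.044, 1.598, -0.018, 1.161, -0.05], TCP at [0.229, -0.608, 0.231] pointing down, gripper open.
Joint ranges: [-2.61, 2.61], [-0.41, 2.15], [-1.48, 1.57], [0, 2.5], [-1.57, 4.71], [0.05, 1.97], [-2.85, 2.85]. Speed limits (rad/s): [2.79, 2.79, 3.14, 3.14, 3.14, 3.14, 3.14].

### API

Orientations are given as a rotation vector (axis times angle).
In Python, from workcell import ctrl, grab_frame, finish_job gives the robot as it stands.
- The arm moves only by the shell command python3 -m crank 'ROWS' [FORCE]. ROWS is JSON, a list of rows, each an object of numbers: "jaw": the closure, from 0 (fully open) to 1 (shut); "tx", "ty", "tz": the shift along the tool's x, y, z in mm; "yaw": the turn about the tool's z in degrees. A call has 1 to 5 rows; each row shifts and turns the commanded pose from where the row before left it, along the tool's axes as they then stand; what a row does not reach is not made up. A row lasts 1/12 s, in which the tool goes at most 41.7 mm and 7.16 degrees, less where a joint would pass 70% of its speed; a pose out of reach is approached as far as the arm can. A call with a gripper value outside its range is refused whole. The fingers move at their own pace and stop on an object; FORCE is the grip in N (left out, the last holds). Time passes only in rows, so rows that do not move let the fingers close. It gives the time, the measured TCP pose, the force, the opening and the grip force at its end, in the units of the state.
- ctrl.observe(): the state, without advancing time (a new reading comes with each control period).
- grab_frame(name): name is "scene" or "top"; returns a dict with "color" (420x560x3 uint8, red, green, blue), "depth" (420x560 float32, m along the optical axis (not along the pixel's ray), 0 where there is no reading), "fov_y" (degrees; the focal length in pixels is half the picture's height over the tangent of half this angle, whatever the lens; pixels are square), "cx", "cy" (the principal point, pixels), "k1" (the pictures are not rectified: a ray, as slopes to the right and down, at radius r is drawn at 1 + k1 r^2 times it, then the intrinsics apply), "origin" and "orientation" of the camera in the world. Camera axes: x right, y up, looking along -z (the intrinsics and any distortion apply to the point x, -y, -z); pixel columns grow to the right and rows downward; lengths in m; the calibration is good to about 2 mm. A picture is of the moment at which its call begins.
- finish_job(): hands the job in; it is judged then, once.
The state is a dict: "t": time; "joints": joint angles; "qvel": joint speeds; "joint_torque": joint torques, N m; "eef_pos": TCP position; "tcp_rot": TCP orientation; "ft_force": force on the tool from outside, world axes, zero at the start; "ft_torque": the same for the moment, N m; "finger_gap": opening from 0.0 (shut) to 1.0 (fully open); "grasp_force": force on a finger pad.
Only numpy, scipy, OpenCV 4.12 (cv2) and the standard library are available. Lean on these libraries where they do the work, as an engineer would, in place of code of your own. Each camera call takes 0.05 s, during which the arm holds its last target. There are 200 camera calls.

## Working session

There is one attempt and no reset: what is moved stays moved. The work goes in short steps, Python scripts to look and compute and a shell command to move; the robot and the scene stay as the last step left them, time stands still between calls to the robot, and variables do not carry over. Pictures are saved under pics/ and viewed, at most 10 in all, crops included, and the job is handed in when it is done.

```bash
mkdir -p pics
cat > h.py <<'E'
import numpy as np, cv2
from scipy.spatial.transform import Rotation as R
from workcell import ctrl, grab_frame, finish_job
def rot(o):
    o=np.array(o,float)
    return o if o.shape==(3,3) else (R.from_rotvec(o).as_matrix() if o.size==3 else R.from_quat(o).as_matrix())
def K(f):
    F=f["color"].shape[0]/2/np.tan(np.radians(f["fov_y"])/2)
    return np.array([[F,0,f["cx"]],[0,F,f["cy"]],[0,0,1.]]),np.array([f["k1"],0,0,0.])
def slopes(f,uv):
    k,d=K(f); return cv2.undistortPoints(np.array(uv,float).reshape(-1,1,2),k,d).reshape(-1,2)
def rays(f,uv):
    s=slopes(f,uv); return np.c_[s[:,0],-s[:,1],-np.ones(len(s))]@rot(f["orientation"]).T
def onplane(f,uv,z):
    r=rays(f,uv);o=np.array(f["origin"]); return o+r*((z-o[2])/r[:,2])[:,None]
def cloud(f):
    h,w=f["depth"].shape; v,u=np.mgrid[:h,:w]
    r=rays(f,np.c_[u.ravel(),v.ravel()]); return (np.array(f["origin"])+r*f["depth"].reshape(-1,1)).reshape(h,w,3)
E
python3 - <<'E'
from h import *
for n in("scene","top"):
    f=grab_frame(n); cv2.imwrite(f"pics/{n}0.png",f["color"][:,:,::-1]); np.savez(f"{n}0.npz",**f)
    print(n,f["origin"],f["orientation"],f["fov_y"],f["k1"])
s=ctrl.observe(); print(s)
E
```

```text
scene [ 1.61868625 -0.4843433   0.93031297] [0.86298252 0.53750803 1.03548291] 43.74685734336547 -0.15119270374943086
top [0.48839038 0.03906022 1.26492037] [ 0.05151439 -0.0431039  -1.59686133] 52.190220821136734 -0.013783760959426608
{'t': 0.1, 'joints': array([ 1.11317482,  0.38377493,  0.04384711,  1.59943657, -0.01790295,
        1.16119884, -0.04989343]), 'qvel': array([ 1.94607883e-03,  6.81413431e-05, -1.38297807e-03, -3.73856141e-03,
       -4.77748859e-04, -9.20210275e-04,  1.02744988e-03]), 'joint_torque': array([ 2.85983158e-03, -4.34723604e+01,  1.02936711e+00, -2.50452340e+01,
        1.08625615e-02,  5.47582487e-03, -1.80713450e-06]), 'eef_pos': array([ 0.22855801, -0.60756685,  0.22998983]), 'tcp_rot': array([-3.08854373e+00, -5.61856078e-01,  8.79881378e-04]), 'ft_force': array([-1.04339051, -0.39414479, -0.06516724]), 'ft_torque': array([-0.03722583, -0.03757128,  0.03702194]), 'grasp_force': 0.0, 'finger_gap': 0.9995492343886542}
```

View pics/scene0.png

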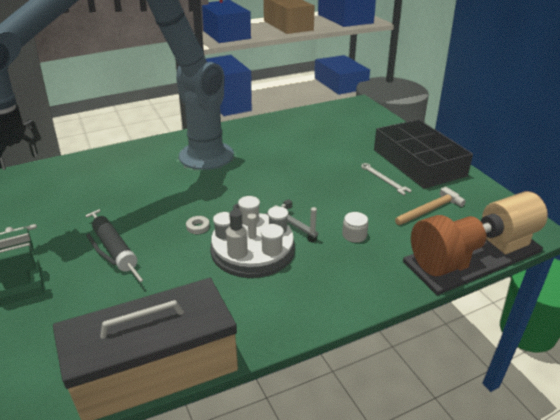

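View pics/top0.png

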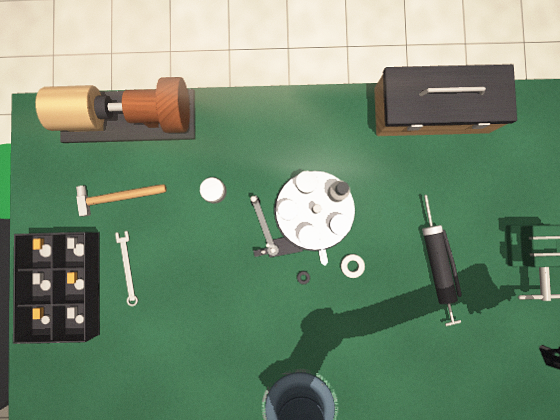

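The overhead view shows the turntable at about (316,209), pointer tip (324,262), leg hinge (272,250), peg (254,199) and canister cap near (340,186). The paste tin is at (212,189), the collar at (303,277) and the bearing at (353,266). I'll zoom in to refine these.

Run:
```python
from h import *
f=dict(np.load("top0.npz")); c=f["color"][160:290,190:375,::-1]
cv2.imwrite("pics/topc.png",cv2.resize(c,None,fx=4,fy=4,interpolation=cv2.INTER_CUBIC))
P=cloud(f); np.set_printoptions(precision=4,suppress=True)
z=P[...,2]; print(np.median(z[300:330,180:240]))
def blob(lo,hi,u0,u1,v0,v1):
    m=np.zeros(z.shape,bool); m[v0:v1,u0:u1]=True; m&=(z>lo)&(z<hi); q=P[m]
    (c,r)=cv2.minEnclosingCircle(q[:,:2].astype(np.float32)*1000); print(m.sum(),q.mean(0),np.array(c),r)
blob(.166,.19,320,370,160,230) # cap
blob(.1,.125,306,326,199,222) # post
blob(.085,.125,240,268,185,215) # peg
blob(.045,.07,190,230,170,210) # paste
blob(.008,.03,335,370,250,282) # bearing
blob(.006,.03,293,314,268,288) # collar
```

```text
-0.00038274036857177673
125 [ 0.6121 -0.1187  0.1743] [ 612.0907 -118.925 ] 15.97644329071045
63 [ 0.5654 -0.056   0.115 ] [565.8501 -56.1091] 11.59920597076416
31 [0.5956 0.1148 0.1057] [596.2808 115.0282] 7.609614372253418
467 [0.6298 0.2338 0.0586] [630.7382 235.3024] 35.17246627807617
332 [ 0.4017 -0.1622  0.0171] [ 401.5226 -162.1237] 34.02096176147461
103 [ 0.3716 -0.0193  0.0135] [371.7467 -19.1563] 18.680164337158203
```

View pics/topc.png

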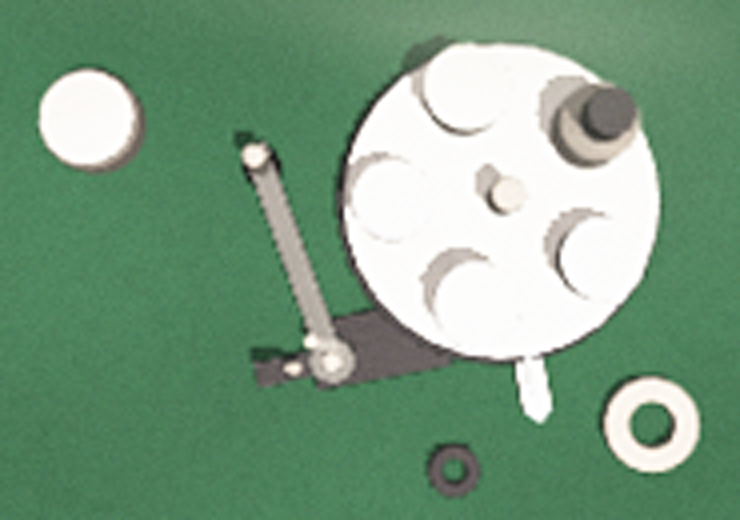

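The crop shows the pointer tip at crop (540,421), the hinge cap (333,362), the peg (256,155), the cap (608,112) and the post (507,195).

Run:
```python
from h import *
np.set_printoptions(precision=4,suppress=True)
f=dict(np.load("top0.npz"));P=cloud(f)
px=lambda u,v:[190+(u+.5)/4-.5,160+(v+.5)/4-.5]
tip=onplane(f,[px(540,421)],.014)[0,:2]; hin=onplane(f,[px(333,362)],P[250,273,2])[0,:2]
# wedge: bright pixels past the foot -> centre line
ax=np.array([.5656,-.0561]); cap=np.array([.6121,-.1188]); peg=np.array([.596,.1149])
g=f["color"].min(2); d=np.linalg.norm(P[...,:2]-ax,axis=2)
m=(g>120)&(d>.122)&(d<.158)&(P[...,2]<.03); m[:,:310]=0; m[:,338:]=0; m[:245]=0
v,u=np.nonzero(m); q=onplane(f,np.c_[u,v],.014)[:,:2]; dirn=q.mean(0)-ax
a=lambda w:np.arctan2(w[1],w[0])
print("tip",tip,np.linalg.norm(tip-ax),a(tip-ax),"wedge",m.sum(),a(dirn))
th=a(tip-ax)
print("cap r",np.linalg.norm(cap-ax),"turn",(a(cap-ax)-th)%(2*np.pi))
print("hinge",hin,P[250,273,2],np.linalg.norm(peg-hin),"leg ang",a(peg-hin),"leg joint",a(peg-hin)-(th+np.pi))
print("hinge in stand",R.from_euler('z',-(th+np.pi)).as_matrix()[:2,:2]@(hin-ax))
for j in (.8,1.1,1.3): b=th+np.pi+j; print(j,hin+.15*np.array([np.cos(b),np.sin(b)]))
```

```text
tip [ 0.4069 -0.0836] 0.16104013481747287 -2.969827673059024 wedge 93 -2.966923606306669
cap r 0.07806112989189946 turn 2.037152030420767
hinge [0.4543 0.0648] 0.04158534073940667 0.1503196955424023 leg ang 0.3399931230790284 leg joint 0.16822814254825935
hinge in stand [-0.089   0.1381]
0.8 [0.5389 0.1887]
1.1 [0.4985 0.2081]
1.3 [0.4691 0.214 ]
```

```bash
cat >> h.py <<'E'
def to(x,y,z,yang=None):
    "deltas (mm, tool axes) to TCP target; yaw (deg) to bring tool y to world angle yang"
    s=ctrl.observe(); M=rot(s["tcp_rot"]); d=M.T@(np.array([x,y,z])-s["eef_pos"])*1000
    print("t",s["t"],"tcp",s["eef_pos"].round(4),"mm",d.round(1),"yang",np.arctan2(M[1,1],M[0,1]).round(3),"gap",round(s["finger_gap"],3),"gf",round(s["grasp_force"],1),"F",s["ft_force"].round(1),"j7",s["joints"][6].round(2))
    if yang is not None: print("yaw",round(np.degrees((np.arctan2(M[1,1],M[0,1])-yang+np.pi/2)%np.pi-np.pi/2),1))
E
for i in 1 2 3; do :; done
python3 -m crank '[{"tx":30,"ty":-27,"jaw":0},{"tx":30,"ty":-27},{"tx":30,"ty":-27},{"tx":30,"ty":-27},{"tx":30,"ty":-27}]' 30
python3 -m crank '[{"tx":30,"ty":-27},{"tx":30,"ty":-27},{"tx":30,"ty":-27},{"tx":30,"ty":-27},{"tx":30,"ty":-27}]'
python3 -m crank '[{"tx":30,"ty":-27},{"tx":30,"ty":-27},{"tx":30,"ty":-27},{"tx":30,"ty":-27},{"tx":30,"ty":-27}]'
python3 -c "
from h import *
to(.596,.115,.231,-.67)"
```

```text
t 0.1 tcp [ 0.2286 -0.6076  0.23  ] mm [ 5.984e+02 -5.469e+02  2.000e-01] yang -1.211 gap 1.0 gf 0.0 F [-1.  -0.4 -0.1] j7 -0.05
yaw -31.0invalid input at $[0]: expected keys jaw, tx, ty, tz, yaw
invalid input at $[0]: expected keys jaw, tx, ty, tz, yaw
invalid input at $[0]: expected keys jaw, tx, ty, tz, yaw
```

All keys are required, so I'll write the rows out in full.

```bash
python3 -m crank '[{"jaw":0,"tx":30,"ty":-27,"tz":0,"yaw":0},{"jaw":0,"tx":30,"ty":-27,"tz":0,"yaw":0},{"jaw":0,"tx":30,"ty":-27,"tz":0,"yaw":0},{"jaw":0,"tx":30,"ty":-27,"tz":0,"yaw":0},{"jaw":0,"tx":30,"ty":-27,"tz":0,"yaw":0}]' 30
python3 -m crank '[{"jaw":0,"tx":30,"ty":-27,"tz":0,"yaw":0},{"jaw":0,"tx":30,"ty":-27,"tz":0,"yaw":0},{"jaw":0,"tx":30,"ty":-27,"tz":0,"yaw":0},{"jaw":0,"tx":30,"ty":-27,"tz":0,"yaw":0},{"jaw":0,"tx":30,"ty":-27,"tz":0,"yaw":0}]'
python3 -m crank '[{"jaw":0,"tx":30,"ty":-27,"tz":0,"yaw":0},{"jaw":0,"tx":30,"ty":-27,"tz":0,"yaw":0},{"jaw":0,"tx":30,"ty":-27,"tz":0,"yaw":0},{"jaw":0,"tx":30,"ty":-27,"tz":0,"yaw":0},{"jaw":0,"tx":30,"ty":-27,"tz":0,"yaw":0}]'
python3 -c "
from h import *
to(.596,.115,.231,-.67)"
```

```text
t: 0.52
eef_pos: [0.3219, -0.4271, 0.2306]
tcp_rot: [-3.09, -0.561, 0.001]
ft_force: [0.8, -0.2, 0.2]
finger_gap: 1.001
grasp_force: 0.0
t: 0.93
eef_pos: [0.4147, -0.248, 0.231]
tcp_rot: [-3.091, -0.562, 0.001]
ft_force: [1.1, -0.5, 0.3]
finger_gap: 0.998
grasp_force: 0.0
t: 1.35
eef_pos: [0.5075, -0.0691, 0.231]
tcp_rot: [3.091, 0.562, -0.001]
ft_force: [0.6, -0.8, 0.1]
finger_gap: 0.998
grasp_force: 0.0
t 1.35 tcp [ 0.5075 -0.0691  0.231 ] mm [ 1.476e+02 -1.412e+02 -1.000e-01] yang -1.211 gap 0.998 gf 0.0 F [ 0.6 -0.8  0.1] j7 -1.21
yaw -31.0
```

```bash
python3 -m crank '[{"jaw":0,"tx":29,"ty":-28,"tz":0,"yaw":0},{"jaw":0,"tx":29,"ty":-28,"tz":0,"yaw":0},{"jaw":0,"tx":29,"ty":-28,"tz":0,"yaw":0},{"jaw":0,"tx":29,"ty":-28,"tz":0,"yaw":0},{"jaw":0,"tx":29,"ty":-27,"tz":0,"yaw":0}]' 
python3 -m crank '[{"jaw":0,"tx":0,"ty":0,"tz":0,"yaw":-6.2},{"jaw":0,"tx":0,"ty":0,"tz":0,"yaw":-6.2},{"jaw":0,"tx":0,"ty":0,"tz":0,"yaw":-6.2},{"jaw":0,"tx":0,"ty":0,"tz":0,"yaw":-6.2},{"jaw":0,"tx":0,"ty":0,"tz":0,"yaw":-6.2}]'
python3 -m crank '[{"jaw":0,"tx":0,"ty":0,"tz":0,"yaw":0},{"jaw":0,"tx":0,"ty":0,"tz":0,"yaw":0}]' >/dev/null
python3 -c "
from h import *
to(.596,.115,.065,-.67)"
```

```text
t: 1.77
eef_pos: [0.5943, 0.1121, 0.2307]
tcp_rot: [3.091, 0.562, -0.002]
ft_force: [0.4, 0.3, 0.1]
finger_gap: 1.0
grasp_force: 0.0
t: 2.18
eef_pos: [0.5937, 0.1103, 0.2304]
tcp_rot: [-2.824, -1.376, 0.002]
ft_force: [-0.3, -0.2, -0.9]
finger_gap: 1.002
grasp_force: 0.0
t 2.35 tcp [0.5938 0.11   0.2307] mm [  5.3  -1.3 165.7] yang -0.673 gap 1.003 gf 0.0 F [-0.7 -0.5  0.8] j7 -1.09
yaw -0.2
```

```bash
python3 -m crank '[{"jaw":0,"tx":5,"ty":-1,"tz":30,"yaw":0},{"jaw":0,"tx":0,"ty":0,"tz":35,"yaw":0},{"jaw":0,"tx":0,"ty":0,"tz":35,"yaw":0},{"jaw":0,"tx":0,"ty":0,"tz":35,"yaw":0},{"jaw":0,"tx":0,"ty":0,"tz":30,"yaw":0}]' 
python3 -m crank '[{"jaw":1,"tx":0,"ty":0,"tz":0,"yaw":0},{"jaw":1,"tx":0,"ty":0,"tz":0,"yaw":0},{"jaw":1,"tx":0,"ty":0,"tz":0,"yaw":0},{"jaw":1,"tx":0,"ty":0,"tz":0,"yaw":0},{"jaw":1,"tx":0,"ty":0,"tz":0,"yaw":0}]' 30
python3 -m crank '[{"jaw":1,"tx":0,"ty":0,"tz":0,"yaw":0},{"jaw":1,"tx":0,"ty":0,"tz":0,"yaw":0},{"jaw":1,"tx":0,"ty":0,"tz":0,"yaw":0},{"jaw":1,"tx":0,"ty":0,"tz":0,"yaw":0},{"jaw":1,"tx":0,"ty":0,"tz":0,"yaw":0}]'
python3 -c "
from h import *
to(.596,.115,.065,-.67)
f=grab_frame('scene');cv2.imwrite('pics/grip1.png',cv2.resize(f['color'][150:280,180:380,::-1],None,fx=3,fy=3))"
```

```text
t: 2.77
eef_pos: [0.5955, 0.1142, 0.0639]
tcp_rot: [-2.83, -1.364, 0.003]
ft_force: [0.1, -0.8, 0.1]
finger_gap: 0.998
grasp_force: 0.0
t: 3.18
eef_pos: [0.5988, 0.1155, 0.0692]
tcp_rot: [2.827, 1.366, 0.008]
ft_force: [-0.2, 0.4, 0.3]
finger_gap: 0.297
grasp_force: 0.0
t: 3.6
eef_pos: [0.5985, 0.1154, 0.0688]
tcp_rot: [2.827, 1.367, 0.007]
ft_force: [-0.5, -0.7, 6.2]
finger_gap: 0.177
grasp_force: 29.6
t 3.6 tcp [0.5985 0.1154 0.0688] mm [-1.9 -1.7  3.8] yang -0.67 gap 0.177 gf 29.6 F [-0.5 -0.7  6.2] j7 -1.19
yaw -0.0
```

View pics/grip1.png

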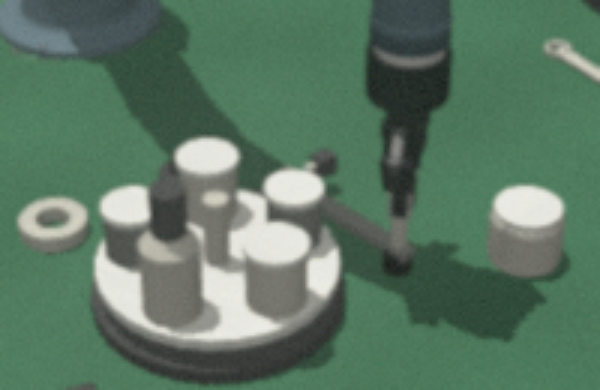

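The peg is gripped: the gap is about 15 mm, the grip force is 30 N, and the picture shows the fingers on it. Next I work out the arc.

```bash
python3 -c "
import numpy as np
h=np.array([.4543,.0648]);ph=np.r_[np.linspace(.34,1.49,16)]
p=150*np.c_[np.cos(ph-.9),np.cos(ph+.67)]
print(np.diff(p,axis=0).round(1).tolist())"
```

```text
[[5.7, -10.0], [4.9, -10.4], [4.1, -10.7], [3.3, -11.0], [2.5, -11.2], [1.6, -11.4], [0.7, -11.5], [-0.2, -11.5], [-1.1, -11.4], [-1.9, -11.3], [-2.8, -11.2], [-3.6, -10.9], [-4.5, -10.6], [-5.3, -10.2], [-6.0, -9.8]]
```

```bash
python3 -m crank '[{"jaw":1,"tx":5.7,"ty":-10,"tz":0,"yaw":0},{"jaw":1,"tx":4.9,"ty":-10.4,"tz":0,"yaw":0},{"jaw":1,"tx":4.1,"ty":-10.7,"tz":0,"yaw":0},{"jaw":1,"tx":3.3,"ty":-11,"tz":0,"yaw":0},{"jaw":1,"tx":2.5,"ty":-11.2,"tz":0,"yaw":0}]'
python3 -m crank '[{"jaw":1,"tx":1.6,"ty":-11.4,"tz":0,"yaw":0},{"jaw":1,"tx":0.7,"ty":-11.5,"tz":0,"yaw":0},{"jaw":1,"tx":-0.2,"ty":-11.5,"tz":0,"yaw":0},{"jaw":1,"tx":-1.1,"ty":-11.4,"tz":0,"yaw":0},{"jaw":1,"tx":-1.9,"ty":-11.3,"tz":0,"yaw":0}]'
python3 -c "
from h import *
to(.596,.115,.065)"
```

```text
t: 4.07
eef_pos: [0.5716, 0.1676, 0.0688]
tcp_rot: [-2.827, -1.371, -0.018]
ft_force: [7.3, 4.0, 3.0]
finger_gap: 0.174
grasp_force: 29.4
t: 4.48
eef_pos: [0.525, 0.2019, 0.0686]
tcp_rot: [-2.827, -1.371, -0.014]
ft_force: [5.5, 1.3, 6.2]
finger_gap: 0.175
grasp_force: 29.8
t 4.4833 tcp [0.525  0.2019 0.0686] mm [-24.3 109.6   3.8] yang -0.668 gap 0.175 gf 29.8 F [5.5 1.3 6.2] j7 -1.38
```

```bash
python3 -m crank '[{"jaw":1,"tx":-2.8,"ty":-11.2,"tz":0,"yaw":0},{"jaw":1,"tx":-3.6,"ty":-10.9,"tz":0,"yaw":0},{"jaw":1,"tx":-4.5,"ty":-10.6,"tz":0,"yaw":0},{"jaw":1,"tx":-5.3,"ty":-10.2,"tz":0,"yaw":0},{"jaw":1,"tx":-6,"ty":-9.8,"tz":0,"yaw":0}]'
python3 -m crank '[{"jaw":1,"tx":0,"ty":0,"tz":0,"yaw":0},{"jaw":1,"tx":0,"ty":0,"tz":0,"yaw":0},{"jaw":1,"tx":0,"ty":0,"tz":0,"yaw":0}]'
python3 -c "
from h import *
to(.4691,.214,.0686)
p=ctrl.observe()['eef_pos'][:2]-[.4543,.0648]; print(np.arctan2(p[1],p[0])-.1736,np.hypot(*p))"
```

```text
t: 4.9
eef_pos: [0.4727, 0.2164, 0.0687]
tcp_rot: [2.824, 1.371, 0.023]
ft_force: [29.1, 0.5, -18.2]
finger_gap: 0.176
grasp_force: 30.4
t: 5.15
eef_pos: [0.473, 0.2164, 0.0685]
tcp_rot: [-2.829, -1.366, -0.022]
ft_force: [10.4, 1.8, -1.3]
finger_gap: 0.18
grasp_force: 30.8
t 5.15 tcp [0.473  0.2164 0.0685] mm [-4.3 -1.6 -0.2] yang -0.671 gap 0.18 gf 30.8 F [10.4  1.8 -1.3] j7 -1.44
1.2742734431183365 0.15270352903990883
```

```bash
python3 -m crank '[{"jaw":0,"tx":0,"ty":0,"tz":0,"yaw":0},{"jaw":0,"tx":0,"ty":0,"tz":0,"yaw":0},{"jaw":0,"tx":0,"ty":0,"tz":0,"yaw":0},{"jaw":0,"tx":0,"ty":0,"tz":0,"yaw":0},{"jaw":0,"tx":0,"ty":0,"tz":0,"yaw":0}]'
python3 -m crank '[{"jaw":0,"tx":0,"ty":0,"tz":-20,"yaw":0},{"jaw":0,"tx":0,"ty":0,"tz":-40,"yaw":0},{"jaw":0,"tx":0,"ty":0,"tz":-40,"yaw":0},{"jaw":0,"tx":0,"ty":0,"tz":-40,"yaw":0},{"jaw":0,"tx":0,"ty":0,"tz":-30,"yaw":0}]'
python3 -c "
from h import *
to(.6121,-.1188,.24,-1.06)
f=grab_frame('top');np.savez('top1.npz',**f);cv2.imwrite('pics/leg.png',cv2.resize(f['color'][160:290,190:375,::-1],None,fx=3,fy=3))"
```

```text
t: 5.57
eef_pos: [0.4655, 0.2138, 0.0655]
tcp_rot: [-2.828, -1.369, 0.004]
ft_force: [-0.2, 0.4, 0.1]
finger_gap: 0.876
grasp_force: 0.0
t: 5.98
eef_pos: [0.4671, 0.2148, 0.2393]
tcp_rot: [2.828, 1.369, 0.003]
ft_force: [0.5, -0.3, -0.3]
finger_gap: 1.002
grasp_force: 0.0
t 5.9833 tcp [0.4671 0.2148 0.2393] mm [-171.7  320.7   -0.7] yang -0.669 gap 1.002 gf 0.0 F [ 0.5 -0.3 -0.3] j7 -1.28
yaw 22.4
```

View pics/leg.png

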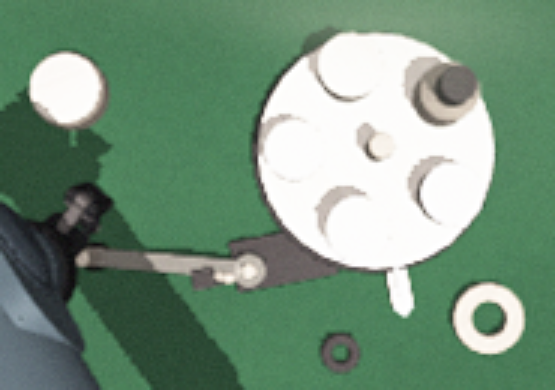

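The leg is against the stop, with the peg at about (85,258) and the hinge at (248,270) in the crop. Nothing else has moved. Next is the cap.

```bash
python3 -m crank '[{"jaw":0,"tx":-17.2,"ty":32,"tz":0,"yaw":0},{"jaw":0,"tx":-17.2,"ty":32,"tz":0,"yaw":0},{"jaw":0,"tx":-17.2,"ty":32,"tz":0,"yaw":0},{"jaw":0,"tx":-17.2,"ty":32,"tz":0,"yaw":0},{"jaw":0,"tx":-17.2,"ty":32,"tz":0,"yaw":0}]'
python3 -m crank '[{"jaw":0,"tx":-17.2,"ty":32,"tz":0,"yaw":0},{"jaw":0,"tx":-17.2,"ty":32,"tz":0,"yaw":0},{"jaw":0,"tx":-17.2,"ty":32,"tz":0,"yaw":0},{"jaw":0,"tx":-17.2,"ty":32,"tz":0,"yaw":0},{"jaw":0,"tx":-17.2,"ty":32,"tz":0,"yaw":0}]'
python3 -m crank '[{"jaw":0,"tx":0,"ty":0,"tz":0,"yaw":0},{"jaw":0,"tx":0,"ty":0,"tz":0,"yaw":0}]' >/dev/null
python3 - <<'E'
from h import *
to(.6121,-.1188,.142)
f=grab_frame('top');P=cloud(f);m=(P[...,2]>.08)&(P[...,2]<.125); m[:,:235]=0;m[:,268:]=0;m[:235]=0;m[260:]=0
# peg top after the swing: search around predicted spot
d=np.linalg.norm(P[...,:2]-[.4691,.214],axis=2); k=(d<.03)&(P[...,2]>.09)&(P[...,2]<.125); q=P[k].mean(0)
print(k.sum(),q, np.arctan2(*(q[:2]-[.4543,.0648])[::-1])-.1736)
E
```

```text
t: 6.45
eef_pos: [0.5387, 0.0458, 0.2357]
tcp_rot: [-2.828, -1.369, 0.002]
ft_force: [1.4, -0.4, -0.2]
finger_gap: 1.0
grasp_force: 0.0
t: 6.87
eef_pos: [0.6108, -0.1208, 0.2353]
tcp_rot: [-2.827, -1.368, 0.002]
ft_force: [0.4, 1.6, -0.1]
finger_gap: 0.999
grasp_force: 0.0
t 7.0333 tcp [ 0.6105 -0.1233  0.2347] mm [ 4.7 -1.4 92.7] yang -0.676 gap 1.002 gf 0.0 F [-0.2  0.7 -0.7] j7 -0.67
28 [0.47143406 0.21465672 0.10717646] 1.2833543801736145
```

```bash
python3 -m crank '[{"jaw":0,"tx":4.7,"ty":-1.4,"tz":20,"yaw":0},{"jaw":0,"tx":0,"ty":0,"tz":25,"yaw":0},{"jaw":0,"tx":0,"ty":0,"tz":25,"yaw":0},{"jaw":0,"tx":0,"ty":0,"tz":23,"yaw":0},{"jaw":0,"tx":0,"ty":0,"tz":0,"yaw":0}]' 
python3 -m crank '[{"jaw":1,"tx":0,"ty":0,"tz":0,"yaw":0},{"jaw":1,"tx":0,"ty":0,"tz":0,"yaw":0},{"jaw":1,"tx":0,"ty":0,"tz":0,"yaw":0},{"jaw":1,"tx":0,"ty":0,"tz":0,"yaw":0},{"jaw":1,"tx":0,"ty":0,"tz":0,"yaw":0}]' 50
python3 -m crank '[{"jaw":1,"tx":0,"ty":0,"tz":0,"yaw":0},{"jaw":1,"tx":0,"ty":0,"tz":0,"yaw":0},{"jaw":1,"tx":0,"ty":0,"tz":0,"yaw":0}]'
python3 - <<'E'
from h import *
to(.6121,-.1188,.142)
s=ctrl.observe();M=rot(s["tcp_rot"]);b=np.arctan2(M[1,1],M[0,1]);c=s["eef_pos"][:2]-[.5656,-.0561]
print(np.hypot(*c),np.arctan2(c[1],c[0]))
a=np.linspace(-.933,-2.968,21);p=78*np.c_[np.cos(a),np.sin(a)]
T=np.c_[[np.cos(b+np.pi/2),np.cos(b)],[np.sin(b+np.pi/2),np.sin(b)]].T
print(np.diff(p@T,axis=0).round(1).tolist())
E
```

```text
t: 7.5
eef_pos: [0.6078, -0.1114, 0.1375]
tcp_rot: [-2.818, -1.37, 0.014]
ft_force: [-0.9, -0.1, -1.5]
finger_gap: 0.997
grasp_force: 0.0
t: 7.92
eef_pos: [0.6161, -0.1169, 0.1463]
tcp_rot: [2.823, 1.364, 0.009]
ft_force: [3.2, -4.8, 0.7]
finger_gap: 0.358
grasp_force: 49.3
t: 8.17
eef_pos: [0.6159, -0.1171, 0.1463]
tcp_rot: [2.824, 1.363, 0.008]
ft_force: [2.9, -2.8, 6.1]
finger_gap: 0.361
grasp_force: 49.7
t 8.1667 tcp [ 0.6159 -0.1171  0.1463] mm [-3.7 -1.9  4.2] yang -0.671 gap 0.361 gf 49.7 F [ 2.9 -2.8  6.1] j7 -0.71
0.07904640737749934 -0.8815000003236946
[[-7.5, -2.4], [-7.3, -3.2], [-6.9, -3.9], [-6.5, -4.6], [-6.0, -5.2], [-5.4, -5.8], [-4.8, -6.3], [-4.1, -6.8], [-3.4, -7.2], [-2.7, -7.5], [-1.9, -7.7], [-1.1, -7.9], [-0.3, -7.9], [0.5, -7.9], [1.3, -7.8], [2.1, -7.7], [2.9, -7.4], [3.6, -7.1], [4.3, -6.7], [5.0, -6.2]]
```

```bash
python3 -m crank '[{"jaw":1,"tx":-7.5,"ty":-2.4,"tz":0,"yaw":0},{"jaw":1,"tx":-7.3,"ty":-3.2,"tz":0,"yaw":0},{"jaw":1,"tx":-6.9,"ty":-3.9,"tz":0,"yaw":0},{"jaw":1,"tx":-6.5,"ty":-4.6,"tz":0,"yaw":0},{"jaw":1,"tx":-6,"ty":-5.2,"tz":0,"yaw":0}]'
python3 -m crank '[{"jaw":1,"tx":-5.4,"ty":-5.8,"tz":0,"yaw":0},{"jaw":1,"tx":-4.8,"ty":-6.3,"tz":0,"yaw":0},{"jaw":1,"tx":-4.1,"ty":-6.8,"tz":0,"yaw":0},{"jaw":1,"tx":-3.4,"ty":-7.2,"tz":0,"yaw":0},{"jaw":1,"tx":-2.7,"ty":-7.5,"tz":0,"yaw":0}]'
python3 -c "
from h import *
to(.4888,-.0695,.1463)
c=ctrl.observe()['eef_pos'][:2]-[.5656,-.0561];print(np.hypot(*c),np.arctan2(c[1],c[0]),'want r .078, -1.951')"
```

```text
t: 8.58
eef_pos: [0.5794, -0.1314, 0.1462]
tcp_rot: [2.825, 1.364, 0.009]
ft_force: [2.6, -1.9, 6.8]
finger_gap: 0.358
grasp_force: 51.1
t: 9.0
eef_pos: [0.5403, -0.126, 0.1462]
tcp_rot: [2.825, 1.364, 0.008]
ft_force: [2.4, -1.8, 8.0]
finger_gap: 0.36
grasp_force: 51.1
t 9.0 tcp [ 0.5403 -0.126   0.1462] mm [ 12.2 -75.5  -0.6] yang -0.671 gap 0.36 gf 51.1 F [ 2.4 -1.8  8. ] j7 -0.65
0.07435672487898518 -1.9178295513468628 want r .078, -1.951
```

```bash
python3 -m crank '[{"jaw":1,"tx":-1.9,"ty":-7.7,"tz":0,"yaw":0},{"jaw":1,"tx":-1.1,"ty":-7.9,"tz":0,"yaw":0},{"jaw":1,"tx":-0.3,"ty":-7.9,"tz":0,"yaw":0},{"jaw":1,"tx":0.5,"ty":-7.9,"tz":0,"yaw":0},{"jaw":1,"tx":1.3,"ty":-7.8,"tz":0,"yaw":0}]'
python3 -m crank '[{"jaw":1,"tx":2.1,"ty":-7.7,"tz":0,"yaw":0},{"jaw":1,"tx":2.9,"ty":-7.4,"tz":0,"yaw":0},{"jaw":1,"tx":3.6,"ty":-7.1,"tz":0,"yaw":0},{"jaw":1,"tx":4.3,"ty":-6.7,"tz":0,"yaw":0},{"jaw":1,"tx":5,"ty":-6.2,"tz":0,"yaw":0}]'
python3 -m crank '[{"jaw":1,"tx":0,"ty":0,"tz":0,"yaw":0},{"jaw":1,"tx":0,"ty":0,"tz":0,"yaw":0}]'
cat > m.py <<'E'
from h import *
np.set_printoptions(precision=4,suppress=True)
to(.4888,-.0695,.1463)
ax=np.array([.5656,-.0561]);c=ctrl.observe()['eef_pos'][:2]-ax;print("tcp",np.hypot(*c),np.arctan2(c[1],c[0]),'want -2.968')
for n in("top","scene"):
    f=grab_frame(n);P=cloud(f);z=P[...,2];np.savez(n+"2.npz",**f)
    cv2.imwrite(f"pics/{n}2.png",cv2.resize((f['color'][160:290,190:375] if n=='top' else f['color'][170:280,170:350])[:,:,::-1],None,fx=4,fy=4,interpolation=cv2.INTER_CUBIC))
    if n=='scene':
        f0=dict(np.load("scene0.npz")); P0=cloud(f0)
        for Q,g,tag in((P0,f0,'0'),(P,f,'2')):
            d=np.linalg.norm(Q[...,:2]-ax,axis=2)
            k=(Q[...,2]>.06)&(Q[...,2]<.095)&(d<.115)&(d>.02)
            nb,l,st,ce=cv2.connectedComponentsWithStats(k.astype(np.uint8))
            print(tag,[(st[i,4],ce[i].round(1).tolist(),Q[l==i].mean(0).round(4).tolist()) for i in range(1,nb) if st[i,4]>40])
    else: # tin tops
        k=(z>.085)&(z<.112)&(np.linalg.norm(P[...,:2]-ax,axis=2)<.112)&(np.linalg.norm(P[...,:2]-ax,axis=2)>.03)
        nb,l,st,ce=cv2.connectedComponentsWithStats(k.astype(np.uint8))
        for i in range(1,nb):
            if st[i,4]>150:
                q=P[l==i][:,:2]; cc,r=cv2.minEnclosingCircle((q*1000).astype(np.float32)); w=np.array(cc)/1000-ax
                print("tin",st[i,4],r,np.hypot(*w),np.arctan2(w[1],w[0]),"turn",((np.arctan2(w[1],w[0])+2.968+np.pi/5)%(2*np.pi/5))-np.pi/5)
E
python3 m.py
```

```text
t: 9.42
eef_pos: [0.509, -0.1025, 0.1462]
tcp_rot: [2.825, 1.364, 0.009]
ft_force: [4.2, -2.4, 5.8]
finger_gap: 0.357
grasp_force: 51.1
t: 9.83
eef_pos: [0.4932, -0.067, 0.1462]
tcp_rot: [2.824, 1.364, 0.01]
ft_force: [4.2, -4.7, 5.3]
finger_gap: 0.359
grasp_force: 51.0
t: 10.0
eef_pos: [0.4928, -0.0648, 0.1462]
tcp_rot: [2.824, 1.368, 0.01]
ft_force: [2.2, -1.5, 7.5]
finger_gap: 0.358
grasp_force: 51.1
t 10.0 tcp [ 0.4928 -0.0648  0.1462] mm [-6.2 -0.2 -0.1] yang -0.668 gap 0.358 gf 51.1 F [ 2.2 -1.5  7.5] j7 -0.73
tcp 0.07329481839869931 -3.0229889407054986 want -2.968
tin 317 27.528146743774414 0.07809176539965113 -0.48925050896867034 turn -0.03452463184050503
tin 345 29.429872512817383 0.07753562750029701 0.7650226743068864 turn -0.03688851000086579
tin 182 28.64588165283203 0.07767005056009169 -1.7246897608348546 turn -0.013326822270771865
tin 335 28.230924606323242 0.0778710644659524 2.029779157917745 turn -0.02876908782592391
0 [(np.int32(109), [249.4, 214.4], [0.5114, -0.0421, 0.0798]), (np.int32(119), [279.7, 222.6], [0.5843, 0.0169, 0.0818]), (np.int32(115), [220.6, 229.1], [0.5393, -0.1384, 0.0782]), (np.int32(231), [237.3, 248.2], [0.6331, -0.1275, 0.0774]), (np.int32(214), [271.9, 245.5], [0.6606, -0.0421, 0.0775])]
2 [(np.int32(175), [239.0, 217.2], [0.5102, -0.0732, 0.0787]), (np.int32(127), [267.8, 217.8], [0.5483, -0.0025, 0.0803]), (np.int32(220), [223.8, 236.8], [0.574, -0.1421, 0.0776]), (np.int32(224), [278.9, 238.6], [0.6423, -0.0132, 0.0776]), (np.int32(207), [249.6, 250.2], [0.6545, -0.1021, 0.078])]
```

View pics/top2.png

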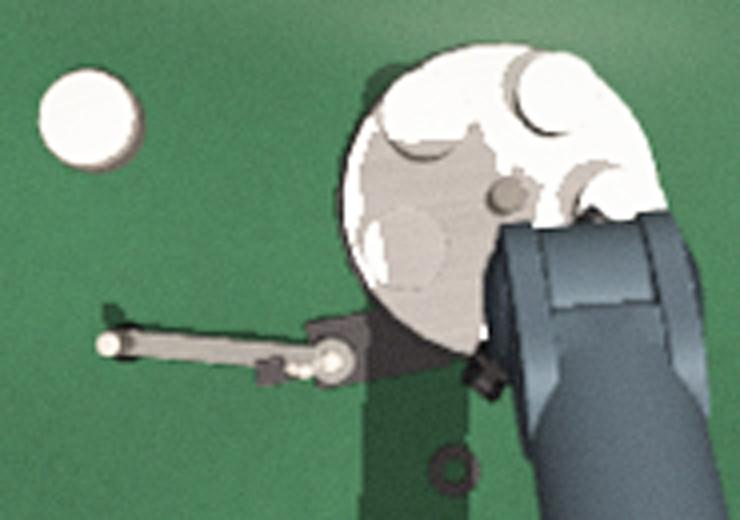

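View pics/scene2.png

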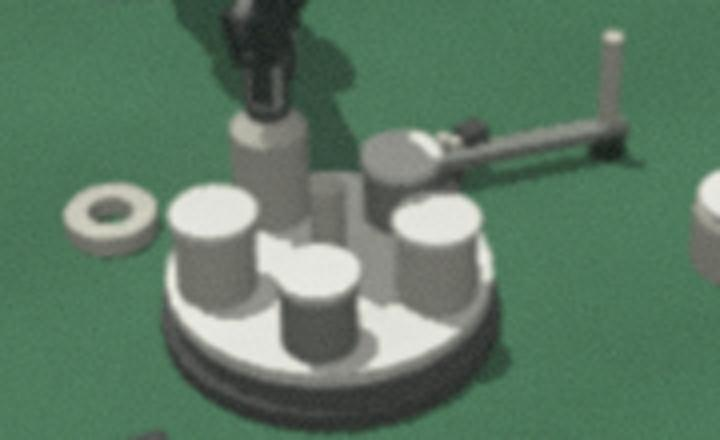

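The canister is held in front of the stand, slightly past centre by about -0.03 rad going by the tins. The leg is out, with the peg at (110,343). I'll check the tin method and the axis against the first picture.

Run:
```python
from h import *
from scipy.optimize import least_squares
for n in("top0","top2"):
    if n=="top0": f=dict(np.load("top0.npz"))
    else: f=dict(np.load("top2.npz"))
    P=cloud(f);z=P[...,2];ax=np.array([.5656,-.0561]);d=np.linalg.norm(P[...,:2]-ax,axis=2)
    k=(z>.085)&(z<.112)&(d<.112)&(d>.03)
    nb,l,st,ce=cv2.connectedComponentsWithStats(k.astype(np.uint8)); C=[]
    for i in range(1,nb):
        if st[i,4]<250: continue
        q=P[l==i]; c,r=cv2.minEnclosingCircle((q[:,:2]*1000).astype(np.float32)); C.append([*(np.array(c)/1000),q[:,2].mean(),r]) 
    C=np.array(C); print(n,C.round(4).tolist())
    base=np.arctan2(C[:,1]-ax[1],C[:,0]-ax[0]); ks=np.round((base-base[0])/(2*np.pi/5))
    def res(p):
        a=p[2]+ks*2*np.pi/5; return np.r_[C[:,0]-p[0]-.078*np.cos(a),C[:,1]-p[1]-.078*np.sin(a)]
    s=least_squares(res,[*ax,base[0]],x_scale=[.1,.1,1],xtol=1e-12,ftol=1e-14); a=s.x[2]
    print("axis",s.x[:2],"mod72 rel -2.968",(a+2.968+np.pi/5)%(2*np.pi/5)-np.pi/5,"rms",np.sqrt(np.mean(s.fun**2)))
    if n=="top0":
        c=np.array([.6121,-.1188])-s.x[:2]; print("cap mod72",(np.arctan2(c[1],c[0])+2.968+np.pi/5)%(2*np.pi/5)-np.pi/5)
    # disc rim
```

```text
top0 [[0.6392, -0.031, 0.1082, 29.3365], [0.5642, 0.0215, 0.1038, 27.12], [0.5206, -0.1199, 0.0986, 28.4049], [0.4908, -0.0336, 0.1082, 29.2157]]
axis [ 0.56541749 -0.05631794] mod72 rel -2.968 -0.4713455198533367 rms 0.0001287183032814302
cap mod72 -0.4744056981792393
top2 [[0.6345, -0.0928, 0.1036, 27.5281], [0.6215, -0.0024, 0.1084, 29.4299], [0.5311, 0.0137, 0.0985, 28.2309]]
axis [ 0.56551367 -0.05644375] mod72 rel -2.968 -0.03209611293000947 rms 0.00013285030122783361
```

```bash
python3 -m crank '[{"jaw":1,"tx":-0.8,"ty":0.8,"tz":0,"yaw":0},{"jaw":1,"tx":-0.8,"ty":0.9,"tz":0,"yaw":0},{"jaw":1,"tx":0,"ty":0,"tz":0,"yaw":0},{"jaw":1,"tx":0,"ty":0,"tz":0,"yaw":0},{"jaw":1,"tx":0,"ty":0,"tz":0,"yaw":0}]'
python3 m.py | grep -E "tin|tcp"
```

```text
t: 10.52
eef_pos: [0.4933, -0.068, 0.1462]
tcp_rot: [2.825, 1.366, 0.01]
ft_force: [2.7, -0.8, 7.7]
finger_gap: 0.359
grasp_force: 51.1
t 10.5167 tcp [ 0.4933 -0.068   0.1462] mm [-4.  -2.6 -0.1] yang -0.67 gap 0.359 gf 51.1 F [ 2.7 -0.8  7.7] j7 -0.73
tcp 0.07323447087638166 -2.978651389790377 want -2.968
tin 316 27.276779174804688 0.07779423888195017 -0.4543133718716616 turn 0.0004125052565040477
tin 342 29.421865463256836 0.0776057802971042 0.807605005045445 turn 0.0056938207376937555
tin 200 29.097515106201172 0.07735102845898434 -1.6719443734346437 turn 0.039418565129438976
tin 341 28.129505157470703 0.07783061211331686 2.0674725668828393 turn 0.008924321139170743
```

```bash
python3 -m crank '[{"jaw":1,"tx":0.2,"ty":-0.3,"tz":0,"yaw":0},{"jaw":1,"tx":0,"ty":0,"tz":0,"yaw":0},{"jaw":1,"tx":0,"ty":0,"tz":0,"yaw":0},{"jaw":1,"tx":0,"ty":0,"tz":0,"yaw":0},{"jaw":1,"tx":0,"ty":0,"tz":0,"yaw":0}]'
python3 -m crank '[{"jaw":1,"tx":0,"ty":0,"tz":0,"yaw":0},{"jaw":1,"tx":0,"ty":0,"tz":0,"yaw":0},{"jaw":1,"tx":0,"ty":0,"tz":0,"yaw":0},{"jaw":1,"tx":0,"ty":0,"tz":0,"yaw":0},{"jaw":1,"tx":0,"ty":0,"tz":0,"yaw":0}]'
python3 m.py | grep -E "tin|tcp"; python3 -c "
from h import *
print(finish_job())"
```

```text
t: 11.03
eef_pos: [0.4933, -0.068, 0.1462]
tcp_rot: [2.824, 1.366, 0.01]
ft_force: [2.6, -1.9, 7.6]
finger_gap: 0.352
grasp_force: 51.1
t: 11.45
eef_pos: [0.4933, -0.068, 0.1462]
tcp_rot: [2.824, 1.366, 0.01]
ft_force: [2.3, -2.0, 8.7]
finger_gap: 0.359
grasp_force: 51.1
t 11.45 tcp [ 0.4933 -0.068   0.1462] mm [-4.  -2.6 -0.1] yang -0.67 gap 0.359 gf 51.1 F [ 2.3 -2.   8.7] j7 -0.73
tcp 0.07322287356431885 -2.978876239324565 want -2.968
tin 319 27.325851440429688 0.07794485310928766 -0.4533459182039736 turn 0.0013799589241920707
tin 341 29.417055130004883 0.07768581503281964 0.8098752846724353 turn 0.007964100364683091
tin 205 28.879859924316406 0.07683809818457304 -1.6445268374854318 turn 0.0668361010786509
tin 341 28.090267181396484 0.07775159186925042 2.068558565179501 turn 0.01001031943583186
the job is handed in; nothing more can be done
None
```

The job is handed in: the leg is out at its stop (about 1.28 rad by camera), and the gripper is still holding the cap with the canister within about 0.01 rad of the pointer; the loose things I could see in the pictures had not moved.

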